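# Switch off the soak-test outlet and flip its status flag to green

## Task

The charger plugged into the steel outlet box has finished its soak test: press the raised end of the white rocker on the box fully down to switch the outlet off, and only then push the red status flag all the way over its hinge with a fingertip until it lies down flat on the other side, green face up. Push and press only: do not pick up, tip or shove the flag's stand, and leave the solder spool, flux bottle, valve and screwdriver where they are.

Things in the scene. Friction and masses are not known exactly. Their poses are not given: they have to be found in the camera images.
- stand: Flag stand, loose, 0.9 kg; over 3 N sideways can slide it. Dark steel foot 110 (x) x 90 (y) x 12 mm; aluminium ears 22 (x) x 4 mm, 86 high, at y = +-38; steel pin along y between them, 72 mm up; two rest posts 14 mm across, 70 high, at x = +-34, y = 0. Origin: centre of the underside, z up. The flag starts lying towards -x (roughly the robot's right) and must end lying towards +x.
- flag_pin (a point): Centre of the flag's hinge pin, 72 mm above the bench; the pin runs along the stand's y.
- flag_edge (a point): Middle of the flag's free edge, 90 mm from the pin axis; moves with the flag. Plate 64 mm wide (along the pin), 4 mm thick, mid-plane through the pin axis; its outer 7 mm is a white rolled edge 7 mm thick. Level at either end, its underside is 70 mm above the bench and it overhangs the foot by 35 mm, free below. Red face with white bar up at the start; other face green with white disc.
- flag (a joint): Flag angle about its pin, rad: 0 = level towards -x of the stand, red up; pi/2 = upright; pi = level towards +x, green up (stops at 0 and pi). Stiff friction hinge: the flag stays wherever it is left, so it must be pushed all the way down; takes about 1 N at the edge. May start raised by up to 0.3 rad.
- outlet_box: Steel outlet box fixed to the bench, 106 x 106 mm, cover 56 mm high, small mounting lugs at x = +-56 mm. Origin: centre of its underside, z up. On the cover: white rocker centred at x = 0, y = -24 mm; at y = +26 mm two sockets, the -x one holding a black charger 28 x 34 mm that reaches 89 mm above the bench.
- rocker_press (a point): Point to press: upper face of the rocker's raised end (-x end, with a thin red line across), on its centre line, 22 mm from its pivot; moves with the rocker. About 71 mm above the bench at the start, 65 mm when off. The rocker plate is 66 mm long (along the box's x), 33 mm wide.
- rocker (a joint): Angle of the rocker, rad: 0 = on (the -x end raised), 0.28 = off, -x end fully down against its stop. It takes about 3 N at the press point and stays where it is left.
- solder_spool: Bystander: metal-grey spool of solder, 50 mm across, 52 mm high, standing. Origin: centre of its underside.
- flux_bottle: Bystander: amber bottle with a red cap, 40 mm across, 85 mm high, standing. Origin: centre of its underside.
- valve: Bystander: radio valve (amber glass on a black base), 39 mm across, 99 mm high, standing. Origin: centre of its underside.
- screwdriver: Bystander: screwdriver lying on the bench, about 200 mm long along its x axis, 26 mm thick at the handle. Origin: the middle of its length, at bench height.
Mind the look-alikes: they are no part of the job. Leave any yellow look-alike of the outlet_box alone. Leave any blue look-alike of the stand alone.

How it is judged (in metres and radians):
On the way, in this order (a step that is already met when the one before it is completed fails the run):
1. the rocker is pressed to off while the flag still shows red (value of joint rocker above 0.24 rad and value of joint flag below 0.6 rad), for 0.2 s.
2. the flag is carried over the top, past upright (value of joint flag above 1.7 rad).
3. the flag lies flat, green face up (value of joint flag above 3.02 rad), for 0.2 s.
At the end, for the whole second after the job is handed in: The rocker is off (joint above 0.24 of 0.28 rad); the flag lies green face up within 0.12 rad of level (joint above 3.02) and is still; its stand is upright (within 0.05 rad), at rest and within 30 mm of where it was; the spool, bottle, valve and screwdriver are within 20 mm of where they were (value of joint rocker above 0.24 rad and value of joint flag above 3.02 rad and velocity of joint flag below 0.1 rad/s and distance of stand from where it was at the start of the episode below 0.03 m and angle between stand's own z axis and vertical below 0.05 rad and linear speed of stand below 0.02 m/s and distance of each of solder_spool, flux_bottle, valve, screwdriver from where it was at the start of the episode below 0.02 m); the robot touches nothing.
It fails at once if the flag is turned towards green while the outlet is still on (value of joint flag above 0.8 rad and value of joint rocker below 0.2 rad).
It fails at once if the flag's stand is picked up, tipped or shoved aside (over 12 mm up, 0.2 rad, or 40 mm) (height (world z) of stand above 0.012 m or angle between stand's own z axis and vertical above 0.2 rad or distance of stand from where it was at the start of the episode above 0.04 m).
It fails at once if a bystander is picked up, knocked over or moved over 20 mm (distance of any of solder_spool, flux_bottle, valve, screwdriver from where it was at the start of the episode above 0.02 m or angle between any of solder_spool, flux_bottle, valve's own z axis and vertical above 0.4 rad).
It also fails if it takes over 53 s, if anything falls off the work surface, if the arm or the gripper's body presses on something with over 40 N, if the wrist force passes 120 N, or if a joint passes its speed limit or range.

## Robot

A 6-joint arm with a two-finger parallel gripper is mounted at the origin on the work surface. World frame = base frame: x ahead of the robot, y to its left, z up, the work surface at z = 0. Lengths are in mm, angles in rad, forces in N, time in s.
With the tool pointing down it reaches from about 300 to 775 mm from the base axis. Payload 14.6 kg.
Tool frame: the origin (TCP) lies at the very end of the fingers, on their centre line; the grasp point (between the pads) lies 19 mm behind it; z points along the fingers, y is the line along which they close (so a half turn about z gives the same grasp; the last joint's range is limited). The gripper opens to 94 mm and grips with 3 to 60 N. Pads are 16 mm wide; open, the fingers measure 119 mm over their backs; the gripper's body (75 mm by 177 mm) begins 78 mm behind the grasp point.
Start: joints at [-0.067, 0.3, 1.521, -0, 1.321, -0.067], TCP at [549.99, -0.002, 205.446] pointing down, gripper open.
Joint ranges: [-3.03, 3.03], [-0.79, 2.21], [0.23, 2.52], [-1.04, 4.18], [0, 3.07], [-2.55, 2.55]. Speed limits (rad/s): [2.22, 2.22, 2.57, 3.14, 3.14, 3.14].

## Interface

Orientations are given as [roll, pitch, yaw] about the fixed x, y, z axes, in that order (R = Rz(yaw) Ry(pitch) Rx(roll)).
In Python, from cell import manip, eyes, ticket gives the robot as it stands. The module is installed in compiled form; this text tells all that it offers.
- The arm moves only by the tool arm_command, never from a script. Its argument "plan" is a list of rows, each a list of 5 numbers: the opening, from -1 (shut) to 1 (fully open), then the shift along the tool's x, y, z in m, then the turn about the tool's z in rad. In form: [[jaw, dx, dy, dz, roll], ...]. A call has 1 to 20 rows; each row shifts and turns the commanded pose from where the row before left it, along the tool's axes as they then stand; what a row does not reach is not made up. A row lasts 1/8 s, in which the tool goes at most 62.5 mm and 10.7 degrees, less where a joint would pass 70% of its speed; a pose out of reach is approached as far as the arm can. A call is refused whole if a number of a shift passes 0.0625 or a number of a turn 0.188, either way. A call with a gripper value outside its range is refused whole. The fingers move at their own pace and stop on an object; "newtons" is the grip in N (left out, the last holds). Time passes only in rows, so rows that do not move let the fingers close. It gives the time, the measured TCP pose, the force, the opening and the grip force at its end, in the units of the state.
- manip.read_state(): the state, without advancing time (a new reading comes with each control period).
- eyes.camera(name): name is "scene" or "side" or "wrist"; returns a dict with "img" (384x512x3 uint8, blue, green, red), "z_map" (384x512 float32, mm along the optical axis (not along the pixel's ray), 0 where there is no reading), "fx", "fy", "cx", "cy" (pixels), "eye" and "orientation" of the camera in the world. Camera axes: x right, y down, z forward; pixel columns grow to the right and rows downward; lengths in mm; the calibration is good to about 2 mm. A picture is of the moment at which its call begins.
- ticket.sign_off(): hands the job in; it is judged then, once.
The state is a dict: "clock": time; "joints": joint angles; "qd": joint speeds; "effort": joint torques, N m; "eef_pos": TCP position; "eef_rot": TCP orientation; "wrist_force": force on the tool from outside, world axes, zero at the start; "moment": the same for the moment, N m; "finger_gap": finger opening in mm; "finger_force": force on a finger pad.
Only numpy, scipy, OpenCV 4.12 (cv2) and the standard library are available. Lean on these libraries where they do the work, as an engineer would, in place of code of your own. Each camera call takes 0.05 s, during which the arm holds its last target. There are 200 camera calls.

## Working session

There is one attempt and no reset: what is moved stays moved. The work goes in short steps, Python scripts to look and compute and a tool call to move; the robot and the scene stay as the last step left them, time stands still between calls to the robot, and variables do not carry over. Pictures are saved under pics/ and viewed, at most 10 in all, crops included, and the job is handed in when it is done.

Besides the shell and the picture viewer there is one more tool, called by a JSON object that holds its "method" and its "body". arm_command: Moves the arm, as the interface text tells. Its arguments: {"type":"object","properties":{"plan":{"type":"array"},"newtons":{"type":"number"}},"required":["plan"]}

```bash
mkdir -p pics; cat > h.py <<'E'
import numpy as np, cv2
from cell import manip, eyes, ticket
from scipy.spatial.transform import Rotation as R
def shot(n,f):
    c=eyes.camera(n); cv2.imwrite(f'pics/{f}.png',c['img']); np.save(f'pics/{f}.npy',c,allow_pickle=True); return c
def load(f): return np.load(f'pics/{f}.npy',allow_pickle=True).item()
def rot(c):
    o=np.array(c['orientation'],float)
    return o if o.shape==(3,3) else R.from_euler('xyz',o).as_matrix()
def cloud(c):
    v,u=np.mgrid[:384,:512]; z=c['z_map'].astype(float)
    p=np.stack([(u-c['cx'])/c['fx']*z,(v-c['cy'])/c['fy']*z,z],-1)
    w=p@rot(c).T+np.array(c['eye']); w[z==0]=np.nan; return w
E
python3 - <<'E'
from h import *
for n in ('scene','side'):
    c=shot(n,n+'0'); print(n,c['eye'],c['orientation'],c['fx'])
a=cv2.imread('pics/scene0.png');b=cv2.imread('pics/side0.png')
cv2.imwrite('pics/s.png',cv2.resize(a,(800,600)));cv2.imwrite('pics/d.png',cv2.resize(b,(800,600)))
print(manip.read_state())
E
```

```text
scene [1236.00770241  423.47453362  599.6308715 ] [-2.16146854 -0.00292604  2.06458571] 373.90407320188154
side [520.32774714 803.86308042 750.240048  ] [-2.31556451 -0.00459769 -3.06309285] 414.28253866041075
{'clock': 0.1, 'joints': array([-6.66068100e-02,  3.00397761e-01,  1.52154942e+00,  1.21813340e-05,
        1.32069121e+00, -6.66006839e-02]), 'qd': array([-1.38587599e-03,  6.77791470e-04, -1.88928471e-03,  2.04179685e-04,
        1.99591737e-03, -1.52747372e-05]), 'effort': array([ 1.84928511e-03, -5.32644153e+01, -3.53284299e+01,  7.10431044e-02,
        2.34944851e-02, -7.30603051e-05]), 'eef_pos': array([5.49753920e+02, 1.29371698e-02, 2.04939949e+02]), 'eef_rot': array([-3.14055002e+00, -8.13684249e-05,  1.57078714e+00]), 'wrist_force': array([ 0.17490084, -0.10257972,  0.60761293]), 'moment': array([0.03670405, 0.00228815, 0.0187687 ]), 'finger_force': 0.0, 'finger_gap': 93.96152037647676}
```

View pics/s.png

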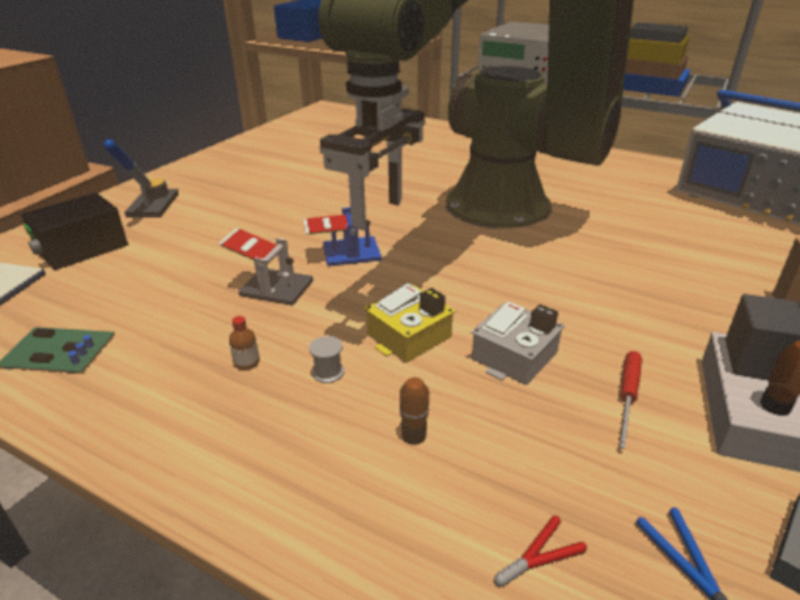

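View pics/d.png

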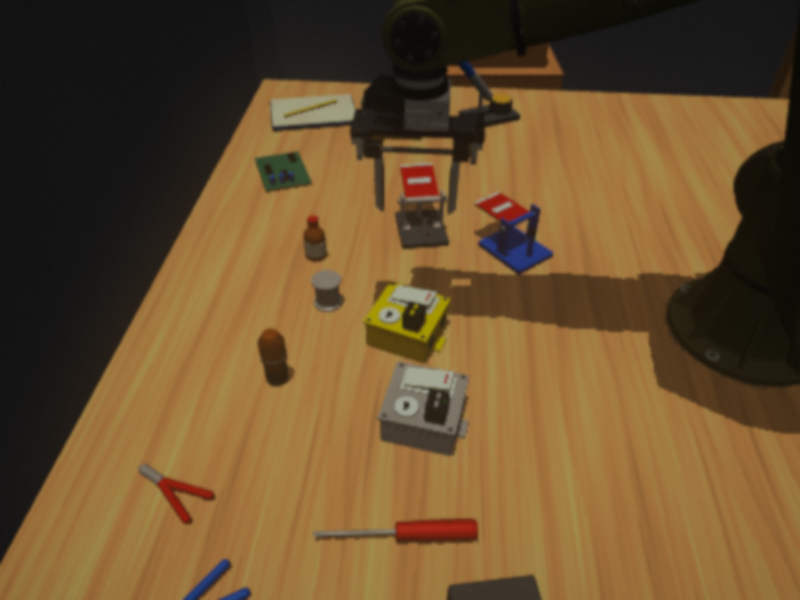

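The scene view (800 px wide) shows the grey box at (517,340), with the rocker's red line at its far end (515,305). The red flag on the dark stand is at (250,245). In the side view the box is at (425,405) and the flag at (420,182). The yellow box and blue stand are the look-alikes.

```bash
python3 - <<'E'
from h import *
for f,box,flag in (('side0',(235,225,305,292),(240,95,300,160)),('scene0',(295,185,365,245),(135,140,205,195))):
    c=load(f); w=cloud(c); im=c['img'].astype(int); hsv=cv2.cvtColor(c['img'],cv2.COLOR_BGR2HSV)
    def sub(r): x0,y0,x1,y1=r; return w[y0:y1,x0:x1].reshape(-1,3),hsv[y0:y1,x0:x1].reshape(-1,3).astype(int)
    p,h=sub(box); k=(p[:,2]>50)&(p[:,2]<60)
    print(f,'cover z',np.nanmedian(p[k,2]),k.sum()); r=cv2.minAreaRect(p[p[:,2]>46][:,:2].astype(np.float32)); print(' rect',r)
    k=(p[:,2]>80); print(' charger',np.median(p[k],0),np.nanmax(p[:,2]))
    k=(p[:,2]>58.5)&(h[:,1]<70)&(h[:,2]>120)&(p[:,2]<78); q=p[k]; print(' rocker',k.sum(),q.mean(0),cv2.minAreaRect(q[:,:2].astype(np.float32)))
    k=((h[:,0]<8)|(h[:,0]>172))&(h[:,1]>120)&(p[:,2]>50)&(p[:,2]<80); print(' redline',k.sum(),np.median(p[k],0) if k.any() else 0)
    p,h=sub(flag)
    k=((h[:,0]<8)|(h[:,0]>172))&(h[:,1]>120)&(p[:,2]>50)&(p[:,2]<140); q=p[k]; m=q.mean(0); s=np.linalg.svd(q-m,full_matrices=0)
    print(' flag',k.sum(),m,'normal',s[2][2],s[1][2]/len(q)**.5,cv2.minAreaRect(q[:,:2].astype(np.float32)))
    k=(p[:,2]>7)&(p[:,2]<17); print(' foot',k.sum(),cv2.minAreaRect(p[k][:,:2].astype(np.float32)))
for n,(u,v) in dict(spool=(208,178),bottle=(201,138),valve=(174,215)).items():
    print(n,cloud(load('side0'))[v,u])
a=cv2.imread('pics/side0.png');b=cv2.imread('pics/scene0.png')
o=[cv2.resize(x,(400,300),interpolation=cv2.INTER_CUBIC) for x in (a[225:300,225:325],a[95:170,230:330],b[180:255,285:385],b[135:210,125:225])]
cv2.imwrite('pics/crop.png',np.vstack([np.hstack(o[:2]),np.hstack(o[2:])]))
E
```

```text
side0 cover z 54.96015809801111 1251
 rect ((521.978515625, 231.7993621826172), (108.58421325683594, 106.14034271240234), 79.48884582519531)
 charger [505.27409765 268.33936101  87.33656167] 90.74816993560421
 rocker 373 [521.49299365 213.59249928  65.82055705] ((523.6897583007812, 232.55108642578125), (85.48332977294922, 68.54229736328125), 79.65816497802734)
 redline 0 0
 flag 350 [ 555.66542686 -269.12021619   84.79768235] normal [-0.06428911  0.28031199  0.95775367] 1.8982172926214087 ((555.8400268554688, -270.2956237792969), (62.319793701171875, 76.77715301513672), 10.175111770629883)
 foot 537 ((547.5010986328125, -225.7851104736328), (90.20626831054688, 114.41206359863281), 11.517664909362793)
scene0 cover z 57.45469302818162 705
 rect ((519.8626098632812, 230.96994018554688), (107.23194885253906, 110.2821044921875), 80.07353973388672)
 charger [509.67118254 264.21650114  89.62481165] 92.39098467795793
 rocker 515 [527.30535872 222.32432539  64.31761457] ((525.9559936523438, 231.00100708007812), (100.74568939208984, 97.99076080322266), 80.5565414428711)
 redline 0 0
 flag 364 [ 531.59592831 -262.46626563   86.12160023] normal [-0.0203836   0.25506761  0.96670834] 2.10100568044187 ((493.4397888183594, -258.140869140625), (87.76234436035156, 202.67654418945312), 82.3166275024414)
 foot 557 ((546.193603515625, -227.13131713867188), (93.8905258178711, 110.94966888427734), 10.410557746887207)
spool [697.71932946  -8.42248416  51.08358553]
bottle [ 736.81637248 -143.11589158   81.15540645]
valve [741.62078701 174.39459799  95.10347595]
```

View pics/crop.png

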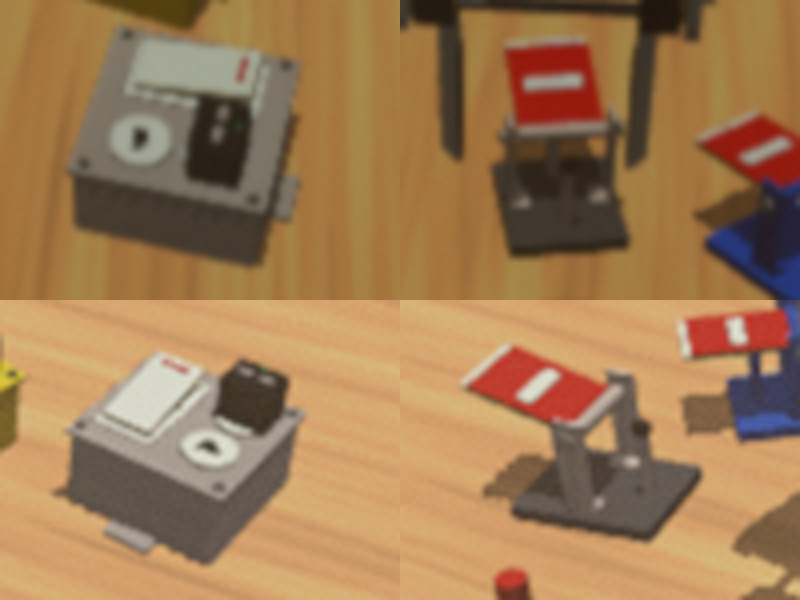

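The crops (4x) show the rocker's red line at the box's world -x end and the flag raised, overhanging towards world -y.

- **Box:** centre about (521, 231), yaw about -10°. Cover height reads 55–57, which fits the 56 given.
- **Press point:** about (493, 211).
- **Stand:** centre about (547, -226), its +x along (-0.19, 0.98). The foot measures 90 x 113, which fits.
- **Flag:** about 0.27 rad.

I'll move above the rocker with the fingers shut.

{"method": "arm_command", "body": {"plan": [[-1,0.042,-0.0115,0,0],[-1,0.042,-0.0115,0,0],[-1,0.042,-0.0115,0,0],[-1,0.042,-0.0115,0,0],[-1,0.044,-0.0115,0,0],[-1,0,0,0.04,0],[-1,0,0,0.04,0],[-1,0,0,0.03,0],[-1,0,0,0,0],[-1,0,0,0,0]], "newtons": 10}}

```text
clock: 1.35
eef_pos: [493.0, 212.2, 96.7]
eef_rot: [3.14, -0.0, 1.571]
wrist_force: [-0.3, 0.3, -0.0]
finger_gap: 1.0
finger_force: 0.0
```

```bash
python3 - <<'E'
from h import *
s=manip.read_state(); print(s['eef_pos'],s['wrist_force'],s['finger_gap'])
a=shot('scene','sc1')['img']; b=shot('side','sd1')['img']
cv2.imwrite('pics/c1.png',np.hstack([cv2.resize(x,(400,400),interpolation=cv2.INTER_CUBIC) for x in (a[140:260,270:390],b[180:300,215:335])]))
E
```

```text
[493.02802225 212.168546    96.67072298] [-0.32313755  0.34070555 -0.04684299] 0.968377093544174
```

View pics/c1.png

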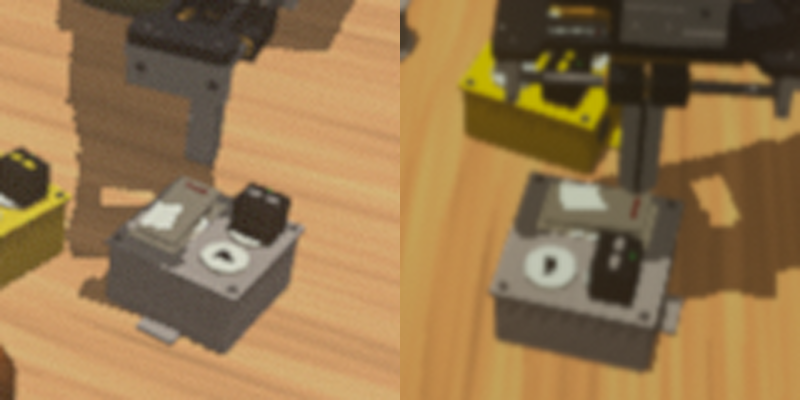

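The finger hangs right above the raised end, with its tip at about (200,160) in the left crop and (640,190) in the right one. Next I press down.

{"method": "arm_command", "body": {"plan": [[-1,0,0,0.02,0],[-1,0,0,0.005,0],[-1,0,0,0.003,0],[-1,0,0,0.002,0],[-1,0,0,0.002,0],[-1,0,0,0,0],[-1,0,0,0,0]]}}

```text
clock: 2.33
eef_pos: [492.8, 212.2, 64.7]
eef_rot: [3.14, -0.0, 1.571]
wrist_force: [-5.3, -0.8, 13.0]
finger_gap: 0.4
finger_force: 7.2
```

{"method": "arm_command", "body": {"plan": [[-1,0,0,0.001,0],[-1,0,0,0.001,0],[-1,0,0,0,0],[-1,0,0,0,0]]}}

```text
clock: 2.82
eef_pos: [493.0, 212.3, 64.2]
eef_rot: [3.14, -0.001, 1.571]
wrist_force: [-14.5, -4.4, 32.3]
finger_gap: 0.3
finger_force: 17.0
```

The rocker is against its stop. Next: retract, cross over behind the flag's edge and turn to align with the stand.

{"method": "arm_command", "body": {"plan": [[-1,0,0,-0.05,0],[-1,0,0,-0.05,0],[-1,0,0,-0.04,0],[-1,-0.0425,0.0058,0,0],[-1,-0.0425,0.0058,0,0],[-1,-0.0425,0.0058,0,0],[-1,-0.0425,0.0058,0,0],[-1,-0.0425,0.0058,0,0],[-1,-0.0425,0.0058,0,0],[-1,-0.0425,0.0058,0,0],[-1,-0.0425,0.0058,0,0],[-1,-0.0425,0.0058,0,0],[-1,-0.0425,0.0058,0,0],[-1,-0.0425,0.0058,0,0],[-1,-0.0425,0.0058,0,0],[-1,-0.0425,0.0058,0,0],[-1,0,0,0,-0.095],[-1,0,0,0,-0.095],[-1,0,0,0,0],[-1,0,0,0,0]]}}

```text
clock: 5.32
eef_pos: [567.9, -340.5, 201.5]
eef_rot: [3.142, 0.0, 1.759]
wrist_force: [-0.3, -0.2, -0.6]
finger_gap: 0.3
finger_force: 0.0
```

```bash
python3 - <<'E'
from h import *
s=manip.read_state(); print(s['eef_pos'],s['eef_rot'],s['wrist_force'])
c=shot('side','sd2'); c2=shot('scene','sc2'); b=c['img']; a=c2['img']
for cc,flag in ((c,(240,95,300,160)),(c2,(135,140,205,195))):
    w=cloud(cc); h=cv2.cvtColor(cc['img'],cv2.COLOR_BGR2HSV).astype(int); x0,y0,x1,y1=flag
    k=np.zeros(h.shape[:2],bool);k[y0:y1,x0:x1]=1
    k&=((h[...,0]<8)|(h[...,0]>172))&(h[...,1]>120)&(w[...,2]>60)&(w[...,2]<140)&(w[...,1]<-225)&(w[...,0]>500); q=w[k]; m=np.median(q,0); q=q[np.linalg.norm(q-m,axis=1)<60]; m=q.mean(0)
    n=np.linalg.svd(q-m,full_matrices=0)[2][2]; d=(m-[547,-226.5,72])@np.array([.19,-.98,0]); print(len(q),m,n,'tilt',np.arccos(abs(n[2])),np.arctan2(m[2]-74,d))
cv2.imwrite('pics/c2.png',np.hstack([cv2.resize(x,(400,400),interpolation=cv2.INTER_CUBIC) for x in (a[100:220,110:230],b[60:180,210:330])]+[]))
o=[cv2.resize(x,(400,280),interpolation=cv2.INTER_CUBIC) for x in (a[100:200,110:230],b[60:160,210:330],a[180:250,290:390],b[225:295,225:325])]
cv2.imwrite('pics/c2.png',np.vstack([np.hstack(o[:2]),np.hstack(o[2:])]))
E
```

```text
[ 567.91900045 -340.4673655   201.49560434] [3.14154496e+00 1.44438205e-04 1.75878846e+00] [-0.26435505 -0.23051993 -0.58813825]
352 [ 555.94626746 -268.96624568   84.75892374] [-0.05892367  0.27394463  0.95993872] tilt 0.28401289232015187 0.24345161388592437
300 [ 557.07445252 -269.70949844   88.40369939] [ 0.05911402 -0.27312541 -0.96016043] tilt 0.283220592868952 0.31462782129086464
```

View pics/c2.png

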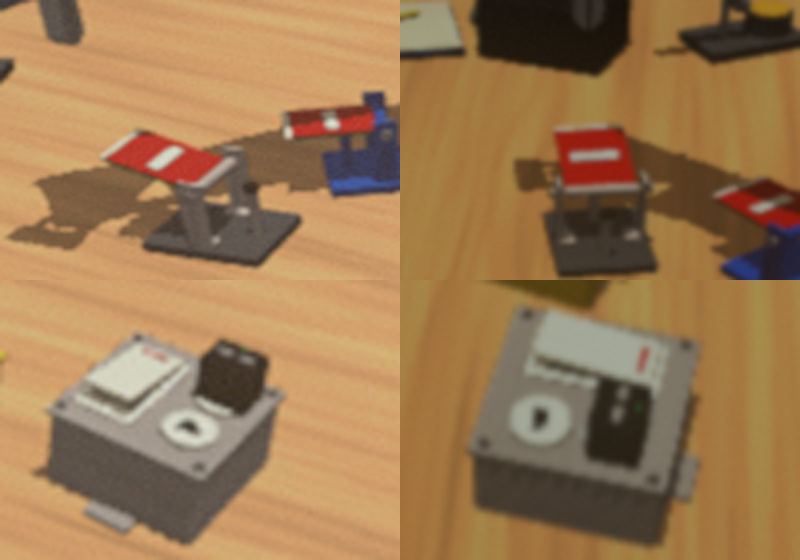

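The lower crops show the rocker flipped, with the red-line end now down. The upper crops show the flag still at about 0.28 rad, and the tip is 22 mm behind its free edge. Next I go down and approach the edge.

{"method": "arm_command", "body": {"plan": [[-1,0,0,0.045,0],[-1,0,0,0.045,0],[-1,0,0,0.036,0],[-1,0,0,0,0],[-1,0.014,0,0,0],[-1,0.003,0,0,0],[-1,0,0,0,0]]}}

```text
clock: 6.3
eef_pos: [565.2, -323.7, 76.9]
eef_rot: [3.14, 0.001, 1.761]
wrist_force: [1.6, -0.8, -1.3]
finger_gap: 0.2
finger_force: 0.0
```

{"method": "arm_command", "body": {"plan": [[-1,0.004,0,0,0],[-1,0.0015,0,-0.006,0],[-1,0.002,0,-0.008,0],[-1,0.0025,0,-0.007,0],[-1,0,0,0,0]]}}

```text
clock: 6.92
eef_pos: [563.0, -313.8, 97.3]
eef_rot: [3.141, 0.001, 1.761]
wrist_force: [0.1, 0.2, -0.3]
finger_gap: 0.9
finger_force: 0.0
```

```bash
cat > fl.py <<'E'
from h import *
import sys
t=sys.argv[1]; s=manip.read_state(); d=s['eef_pos'][:2]-[547,-226.5]
print('tcp s,lat,z',d@[-.187,.982],d@[.982,.187],s['eef_pos'][2],s['wrist_force'],s['clock'])
o=[]
for n,(x,y) in (('scene',(110,90)),('side',(210,55))):
    c=shot(n,n+t); o.append(cv2.resize(c['img'][y:y+120,x:x+120],(400,400),interpolation=cv2.INTER_CUBIC))
    w=cloud(c); h=cv2.cvtColor(c['img'],cv2.COLOR_BGR2HSV).astype(int)
    r=w-np.array([547,-226.5,72]); S=r@[-.187,.982,0]; L=r@[.982,.187,0]
    for nm,hk in (('red',(h[...,0]<8)|(h[...,0]>172)),('green',(h[...,0]>40)&(h[...,0]<90))):
        k=hk&(h[...,1]>110)&(abs(L)<36)&(abs(S)<100)&(r[...,2]>-15)&(r[...,2]<100)
        if k.sum()>25: print(n,nm,k.sum(),'S,Z med',np.median(S[k]),np.median(r[...,2][k]),'angle',np.arctan2(np.median(r[...,2][k]),-np.median(S[k])))
    k=(abs(S)<75)&(abs(L)<65)&(w[...,2]>7)&(w[...,2]<17); print(n,'foot',cv2.minAreaRect(w[k][:,:2].astype(np.float32)))
cv2.imwrite(f'pics/f{t}.png',np.hstack(o))
E
python3 fl.py 3
```

```text
tcp s,lat,z -88.75731223902554 -0.5901721653737727 97.25360672131656 [ 0.08680186  0.16738076 -0.29849883] 6.925
scene red 332 S,Z med -31.46426718410337 21.246010261509355 angle 0.5939162393159684
scene foot ((543.9719848632812, -224.4613800048828), (94.58488464355469, 112.80814361572266), 11.319217681884766)
side red 407 S,Z med -31.296501974406336 17.811380069099414 angle 0.517402021187296
side foot ((547.649658203125, -223.54385375976562), (89.56624603271484, 116.06503295898438), 11.260588645935059)
```

View pics/f3.png

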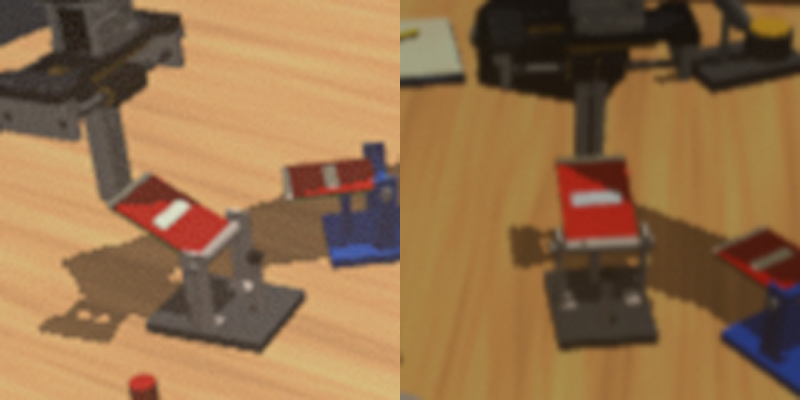

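The finger carries the flag by its edge, tip at about (115,195) left and (590,155) right. The flag is at about 0.5 rad and the stand is practically unmoved. I'll continue along the arc.

{"method": "arm_command", "body": {"plan": [[-1,0.0035,0,-0.007,0],[-1,0.0035,0,-0.007,0],[-1,0.0035,0,-0.0055,0],[-1,0.0035,0,-0.0055,0],[-1,0.0035,0,-0.0055,0],[-1,0.0045,0,-0.003,0],[-1,0.0045,0,-0.003,0],[-1,0.0045,0,-0.003,0],[-1,0.005,0,-0.002,0],[-1,0.005,0,-0.002,0],[-1,0.005,0,-0.002,0],[-1,0,0,0,0]]}}

```text
clock: 8.52
eef_pos: [554.1, -268.3, 142.0]
eef_rot: [-3.142, -0.0, 1.761]
wrist_force: [-1.0, 0.2, -0.4]
finger_gap: 0.7
finger_force: 0.0
```

```bash
python3 fl.py 4
```

```text
tcp s,lat,z -42.41521861799397 -0.8715377118617922 142.0094390424929 [-0.99455763  0.21550375 -0.40421474] 8.525
scene red 278 S,Z med -8.448866650318784 35.65030912013998 angle 1.3380966973025414
scene foot ((545.48486328125, -224.33053588867188), (92.2357177734375, 112.35694122314453), 11.050207138061523)
side red 420 S,Z med -10.26200941800302 36.17666576842777 angle 1.2943934521986595
side foot ((547.085693359375, -221.32748413085938), (89.53094482421875, 114.57080841064453), 12.07277774810791)
```

View pics/f4.png

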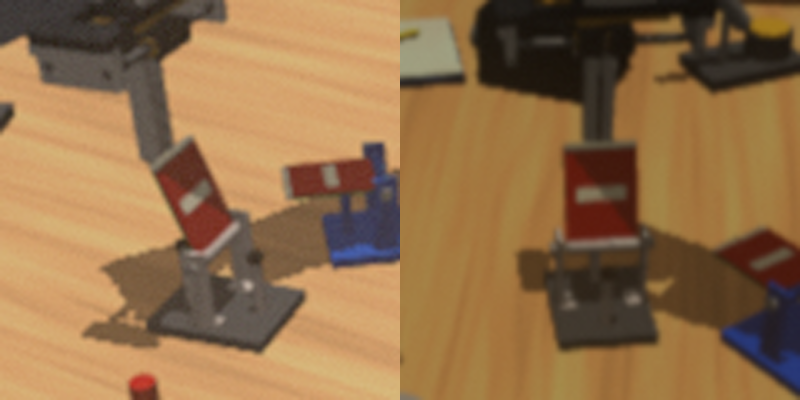

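The flag is at about 1.2–1.3 rad, with the tip against its edge at (155,155) left. I'll carry it over the top and down.

{"method": "arm_command", "body": {"plan": [[-1,0.0058,0,0,0],[-1,0.0058,0,0,0],[-1,0.0058,0,0,0],[-1,0.0058,0,0,0],[-1,0.0058,0,0,0],[-1,0.0058,0,0,0],[-1,0.0058,0,0,0],[-1,0.0058,0,0.001,0],[-1,0.0068,0,0.002,0],[-1,0.0068,0,0.002,0],[-1,0.0062,0,0.0032,0],[-1,0.0062,0,0.0032,0],[-1,0.0055,0,0.0043,0],[-1,0.0055,0,0.0043,0],[-1,0.0045,0,0.0053,0],[-1,0.0045,0,0.0053,0],[-1,0,0,0,0]]}}

```text
clock: 10.75
eef_pos: [536.5, -177.7, 110.9]
eef_rot: [-3.141, -0.0, 1.761]
wrist_force: [-0.3, 0.8, 0.3]
finger_gap: 0.9
finger_force: 0.0
```

```bash
python3 fl.py 5
```

```text
tcp s,lat,z 49.869658097794215 -1.2325665461335906 110.85385283849817 [-0.30886511  0.82260514  0.28787738] 10.75
scene foot ((544.255615234375, -224.75128173828125), (92.01624298095703, 113.08644104003906), 11.56339168548584)
side foot ((547.3338623046875, -221.86239624023438), (89.35991668701172, 114.29564666748047), 11.852893829345703)
```

View pics/f5.png

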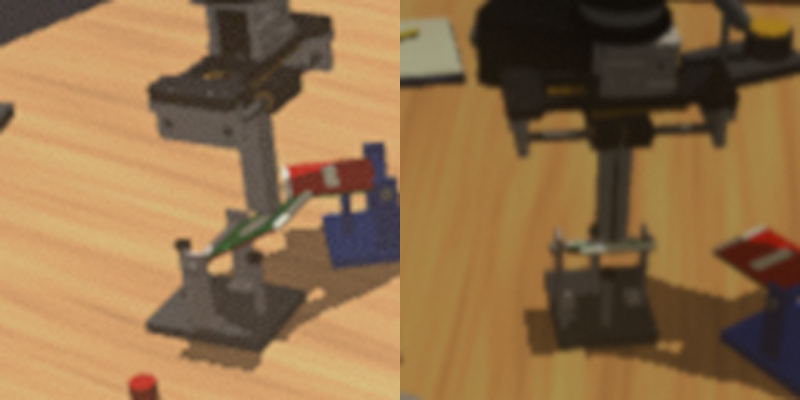

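The flag is well past upright, green side up, with the tip on its face. I'll push it down to level.

{"method": "arm_command", "body": {"plan": [[-1,0.0033,0,0.006,0],[-1,0.0033,0,0.006,0],[-1,0.002,0,0.0065,0],[-1,0.002,0,0.0065,0],[-1,0.0007,0,0.006,0],[-1,0.0007,0,0.005,0],[-1,0,0,0.001,0],[-1,0,0,0,0]]}}

```text
clock: 11.85
eef_pos: [534.4, -166.4, 74.4]
eef_rot: [3.142, 0.0, 1.761]
wrist_force: [-0.4, 0.9, -0.0]
finger_gap: 0.4
finger_force: 0.0
```

{"method": "arm_command", "body": {"plan": [[-1,0,0,0.001,0],[-1,0,0,0.001,0],[-1,0,0,0.0005,0],[-1,0,0,0,0]]}}

```text
clock: 12.35
eef_pos: [534.7, -166.4, 73.7]
eef_rot: [3.14, 0.001, 1.761]
wrist_force: [-8.2, 3.4, 19.0]
finger_gap: 0.8
finger_force: 9.8
```

It is firmly at the stop. Retract and check.

{"method": "arm_command", "body": {"plan": [[-1,0,0,-0.004,0],[-1,0,0,-0.03,0],[-1,0,0,-0.05,0],[-1,0,0,-0.05,0],[-1,-0.05,0,0,0],[-1,-0.05,0,0,0],[-1,-0.05,0,0,0],[-1,0,0,0,0],[-1,0,0,0,0]]}}

```text
clock: 13.48
eef_pos: [562.6, -313.2, 205.5]
eef_rot: [-3.141, -0.001, 1.761]
wrist_force: [0.8, 0.3, 0.1]
finger_gap: 0.7
finger_force: 0.0
```

```bash
python3 fl.py 6; python3 - <<'E'
from h import *
w=cloud(load('side6')); h=cv2.cvtColor(load('side6')['img'],cv2.COLOR_BGR2HSV).astype(int); k=(h[...,0]>40)&(h[...,0]<90)&(h[...,1]>90)&(w[...,2]>60)&(w[...,2]<90)&(w[...,0]>500)
q=w[k]; print(len(q),q.mean(0),np.linalg.svd(q-q.mean(0),full_matrices=0)[2][2])
a=load('side6')['img']; cv2.imwrite('pics/g.png',np.hstack([cv2.imread('pics/f6.png'),cv2.resize(a[60:300,140:340],(334,400))])[:,:734])
E
```

```text
tcp s,lat,z -88.10361562965204 -0.9059752209399219 205.502129223693 [0.79879496 0.28559861 0.08105115] 13.475
scene green 231 S,Z med 43.13132061196114 3.4937041402008617 angle 3.0607675592841943
scene foot ((545.0791625976562, -225.7412109375), (93.64999389648438, 113.33697509765625), 12.075345993041992)
side green 260 S,Z med 44.71628792558553 0.0007885582230073851 angle 3.141575018892024
side foot ((547.5658569335938, -222.36260986328125), (89.46704864501953, 115.28923797607422), 12.125514030456543)
282 [ 538.68035249 -182.15199943   72.09861562] [ 0.00252802  0.01133509 -0.99993256]
```

View pics/g.png

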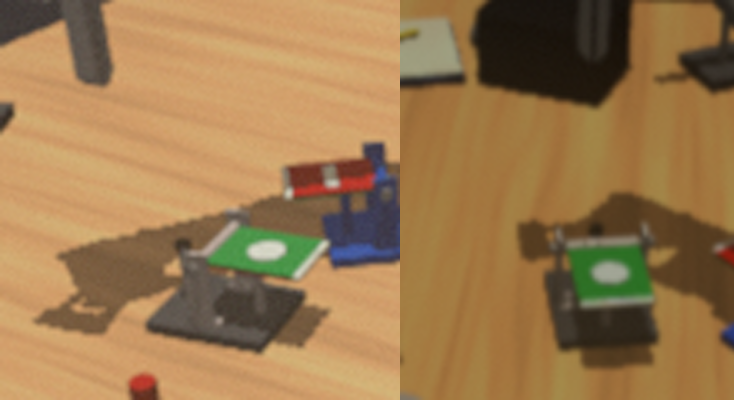

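The flag lies flat and green side up at (265,250) in the left crop: its normal is 0.01 rad from vertical. The stand moved only a few mm, the rocker is off, and the arm is clear.

```bash
python3 -c "
from cell import ticket; print(ticket.sign_off())"
```

```text
the job is handed in; nothing more can be done
None
```

I pressed the rocker off first, then pushed the flag over until it lay flat, green face up, with the stand moved only a few millimetres, and handed the job in at about 13.5 s; the sign-off returned no verdict.

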